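Gauge the turned peg and show it to the inspection camera

ROBOT

A 7-joint arm with a two-finger parallel gripper is mounted at the origin on the work surface. World frame = base frame: x ahead of the robot, y to its left, z up, the work surface at z = 0. Lengths are in m, angles in rad, forces in N, time in s.
With the tool pointing down it reaches from about 0.4 to 0.85 m from the base axis. Payload 10.4 kg.
Tool frame: the origin (TCP) lies between the finger pads; the fingertips stand tip_extent ahead of it and the grasp point (between the pads) lies 2 mm behind it (tip_extent is the distance from the TCP to the fingertips, in m); z points along the fingers, y is the direction in which the jaws open and shut (so a half turn about z gives the same grasp; the last joint's range is limited). The gripper opens to 87 mm and grips with 3 to 60 N. Pads are 19 mm wide; open, the fingers measure 117 mm over their backs; the gripper's body (75 mm by 190 mm) begins 51 mm behind the grasp point.
Start: joints at [1.282, 0.332, -0.065, 1.46, 0.022, 1.35, -0.088], TCP at [0.164, -0.603, 0.24] pointing down, gripper open.
Joint ranges: [-2.6, 2.6], [-0.5, 2.12], [-1.47, 1.34], [0.16, 2.42], [-1.27, 4.41], [0.06, 2.06], [-2.6, 2.6]. Speed limits (rad/s): [2.22, 2.22, 2.79, 2.79, 3.14, 3.14, 3.14].

INTERFACE

Orientations are given as a unit quaternion [x, y, z, w].
In Python, from bench import read_state, camera, camera_params, close_job, tip_extent gives the robot as it stands. The module is installed in compiled form; this text tells all that it offers.
- The arm moves only by the tool send_rows, never from a script. Its argument "steps" is a list of rows, each a list of 7 numbers: the turn, a rotation vector about the tool's x, y, z in degrees, then the shift along the tool's x, y, z in m, then the gripper's target within -1 to 1 (shut at 1, half-way at 0, fully open at -1). In form: [[ax, ay, az, x, y, z, jaw], ...]. A call has exactly 10 rows; each row shifts and turns the pose as measured when the row begins, along the tool's axes as they then stand; what a row does not reach is not made up. A row lasts 1/10 s, in which the tool goes at most 50 mm and 8.59 degrees, less where a joint would pass 70% of its speed; a pose out of reach is approached as far as the arm can. A call with a gripper value outside its range is refused whole. The fingers move at their own pace and stop on an object; "force" is the grip in N (left out, the last holds). Time passes only in rows, so rows that do not move let the fingers close, or fill a call up. It gives the time, the measured TCP pose, the force and the opening at its end, in the units of the state.
- read_state(): the state, without advancing time (a new reading comes with each control period).
- camera(name): name is "scene" or "top" or "wrist"; returns (picture, depth): 480x640x3 uint8, blue, green, red; 480x640 float32, m along the optical axis (not along the pixel's ray), 0 where there is no reading.
- camera_params(name): a dict with "camera_matrix" (3x3 intrinsics, pixels), "world_from_camera" (4x4, takes a point from camera to world coordinates). Camera axes: x right, y down, z forward; pixel columns grow to the right and rows downward; lengths in m; the calibration is good to about 2 mm. A picture is of the moment at which its call begins: read the wrist's pose just before it. camera_params takes no time and is no camera call; for the wrist camera it gives the pose at the moment of the call.
- close_job(): hands the job in, once; it reports no verdict.
The state is a dict: "time": time; "joint_positions": joint angles; "joint_vel": joint speeds; "joint_torque": joint torques, N m; "ee_pos": TCP position; "eef_rot": TCP orientation; "ft_force": force on the tool from outside, world axes, zero at the start; "torque": the same for the moment, N m; "width": finger opening in m.
Only numpy, scipy, OpenCV 4.12 (cv2) and the standard library are available. Lean on these libraries where they do the work, as an engineer would, in place of code of your own. Each camera call takes 0.05 s, during which the arm holds its last target.

TASK

Three turned wooden pegs stand tenon-down in the plywood rack; only the one with the thinnest tenon fits the bore of the steel gauge block. Take that peg, prove it by sliding its tenon into the gauge until the shoulder is home on the block, then draw it out and present it to the small upward-looking inspection camera: hold it in the air with the tenon's end 120 mm straight in front of the lens, centred, the tenon pointing squarely into the lens along its tilted line of sight. Finish while still holding it there, steady; the other two pegs must be standing in their own holes, and the camera must not be touched, nor anything else on the bench shifted.

Things in the scene. Friction and masses are not known exactly. Their poses are not given: they have to be found in the camera images.
- peg_thin: The peg that fits: pale turned wood, 113 mm long, 60 g, standing in any one rack hole. Origin: centre of the tenon's end (underside), z towards the handle. Along z: tenon 18 mm diameter, 0-46 mm, chamfered; shoulder disc 38 mm diameter, 46-54 mm; neck; straight handle 30 mm diameter, 70-108 mm, to grip; dome to 113 mm. Round, so its yaw is free.
- peg_mid: Same pale wooden peg and same origin and axes, but with a tenon 23 mm in diameter: too thick for the gauge. Stands in another rack hole; is to be standing there at the end.
- peg_thick: Same pale wooden peg and same origin and axes, but with a tenon 28 mm in diameter: too thick for the gauge. Stands in another rack hole; is to be standing there at the end.
- peg_thin_head (a point): Centre of the top of the thin peg's handle, 113 mm from the tenon's end.
- rack: Plywood rack fixed to the bench, 70 x 250 x 25 mm high (x, y, z), origin at the centre of its underside. Three round holes in a row along its y axis, at y = -90, 0 and +90 mm, each 34 mm wide and 10 mm deep, so the tenon ends stand 15 mm above the bench and about 36 mm of each tenon shows between the rack and the shoulder.
- gauge: Steel gauge block fixed to the bench, 75 x 75 x 60 mm high, origin at the centre of its underside. One round upright bore 21 mm in diameter in the middle of its top, 52 mm deep, with a 2 mm chamfer at the mouth.
- gauge_hole0 (a point): Centre of the bore's mouth, level with the top of the gauge block, 60 mm above the bench.
- cam: Small inspection camera fixed to the bench: dark steel foot 110 x 80 mm (x, y), two aluminium cheeks, and between them a short round camera barrel (52 mm in diameter, narrowing to 42 mm at the lens). Origin at the centre of the foot's underside. The barrel leans 25 degrees from vertical towards the foot's -x side (roughly towards the robot).
- lens (a point): Centre of the lens face, about 78 mm above the bench. Its z axis is the camera's line of sight, pointing out of the lens, up and 25 degrees off vertical towards the camera foot's -x side.
- focus (a point): The point in the air 120 mm in front of the lens on the line of sight, where the tenon's end is to be held; same axes as the lens.
- sanding_block: Cork sanding block 55 x 95 x 30 mm, bystander near the robot.
- brush: Brush 160 mm long lying flat, bystander near the robot.
- chuck_key: Steel T-shaped chuck key, 100 mm long and 12 mm thick, lying between the gauge and the camera; bystander.
- bowl: Turned wooden bowl 130 mm wide and 55 mm high, bystander at the back.
- wax: Amber glass wax jar 70 mm wide and 60 mm high, bystander at the back.
- blank: Square wooden blank 45 x 200 x 45 mm, bystander at the back.
- faceplate: Dark steel ring 80 mm wide and 12 mm thick, bystander at the back.
There are look-alikes about, which are no part of the job. Leave any pink or yellow look-alike of the cam alone.

How it is judged:
By the outcome, as a careful person would: the job done as asked, in the order asked, and still so for the second after the job is handed in, while the arm keeps its last pose, push and grip.
It also fails if it takes over 48 s, if anything falls off the work surface, if the arm or the gripper's body presses on something with over 40 N, if the wrist force passes 120 N, or if a joint passes its speed limit or range.

## Working session

There is one attempt and no reset: what is moved stays moved. The work goes in short steps, Python scripts to look and compute and a tool call to move; the robot and the scene stay as the last step left them, time stands still between calls to the robot, and variables do not carry over. Pictures are saved under pics/ and viewed, and the job is handed in when it is done.

Besides the shell and the picture viewer there is one more tool, called after "Call:" by a JSON object that holds its "api" and its "payload". send_rows: Moves the arm, as the interface text tells. Its arguments: {"type":"object","properties":{"steps":{"type":"array"},"force":{"type":"number"}},"required":["steps"]}

```bash
mkdir -p pics
python3 - <<'E'
from bench import *
import cv2,numpy as np
print(read_state(), tip_extent if not callable(tip_extent) else tip_extent())
for n in ["scene","top"]:
    p,d=camera(n); cv2.imwrite(f"pics/{n}0.png",p); np.savez(f"{n}0.npz",p=p,d=d,**camera_params(n)); print(camera_params(n))
E
```

```text
{'time': 0.0, 'joint_positions': array([ 1.28242147,  0.33285276, -0.06469166,  1.46095214,  0.02164552,
        1.34992206, -0.0885363 ]), 'joint_vel': array([ 0.0014343 , -0.0013138 , -0.00108161, -0.00010327,  0.00133492,
       -0.00185415,  0.00146622]), 'joint_torque': array([ 1.15544492e-03, -6.23262691e+01,  2.51689920e-02, -3.89891481e+01,
       -6.14356413e-02,  3.99582752e-02,  1.22980814e-04]), 'ee_pos': array([ 0.16403748, -0.60270115,  0.2387607 ]), 'eef_rot': array([ 9.91184054e-01,  1.32490205e-01, -1.52280892e-04, -7.02590573e-04]), 'ft_force': array([ 0.39429874, -0.52899493, -0.76394895]), 'torque': array([ 0.00557752, -0.01268883, -0.03634649]), 'width': 0.08716346961424902} 0.017
{'camera_matrix': array([[487.44309212,   0.        , 323.05745543],
       [  0.        , 487.44309212, 235.04140048],
       [  0.        ,   0.        ,   1.        ]]), 'world_from_camera': array([[ 0.46346178,  0.49689618, -0.73368751,  1.36170912],
       [ 0.88599296, -0.27370145,  0.37430468, -0.45403144],
       [-0.01482077, -0.82351788, -0.56709668,  0.79573202],
       [ 0.        ,  0.        ,  0.        ,  1.        ]])}
{'camera_matrix': array([[545.70190867,   0.        , 312.48736408],
       [  0.        , 545.70190867, 240.67739492],
       [  0.        ,   0.        ,   1.        ]]), 'world_from_camera': array([[-0.0047377 , -0.98006204,  0.19863524,  0.32499483],
       [-0.99997376,  0.00355469, -0.0063119 , -0.00987308],
       [ 0.00547997, -0.19865993, -0.98005316,  1.13594336],
       [ 0.        ,  0.        ,  0.        ,  1.        ]])}
```

View pics/scene0.png

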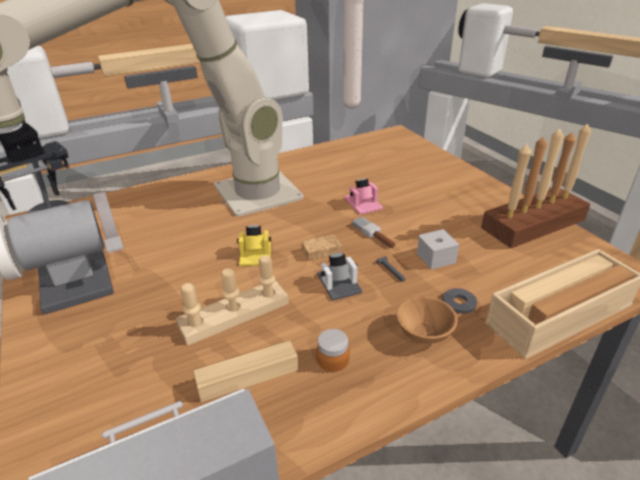

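View pics/top0.png

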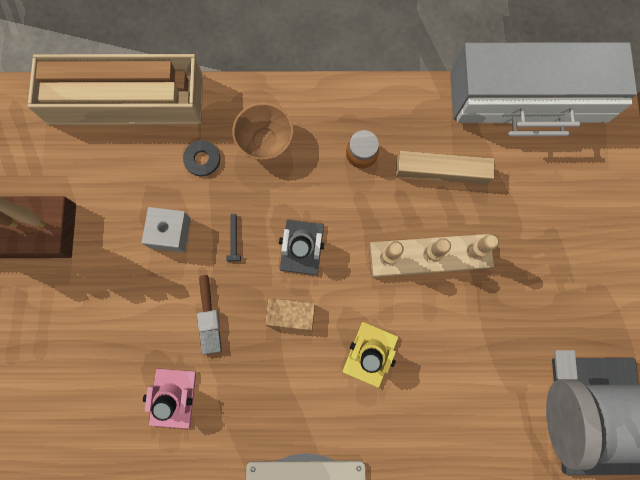

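The scene view shows three pegs in the rack (190,305), (230,290) and (266,277). The real, dark-footed cam is at (340,275) and the gauge at (438,248). The yellow and pink cams are look-alikes. Next I'll measure the positions and tenon widths.

```bash
cat > h.py <<'E'
import numpy as np,cv2
def cloud(f):
    z=np.load(f); K=z['camera_matrix'];T=z['world_from_camera'];d=z['d']
    v,u=np.mgrid[:480,:640]; P=np.stack([(u-K[0,2])/K[0,0]*d,(v-K[1,2])/K[1,1]*d,d],-1)
    W=P@T[:3,:3].T+T[:3,3]; W[d==0]=np.nan
    return z['p'],W,K,T
E
python3 - <<'E'
from h import *
p,W,K,T=cloud("top0.npz")
for n,(u,v) in dict(gauge=(152,217),gc=(165,243),lens=(301,246),cam_tl=(286,225),cam_br=(318,270),rackL=(375,262),rackR=(490,262),p1=(396,247),p2=(443,244),p3=(491,241),wax=(363,140),key=(234,240)).items(): print(n,W[v,u].round(4))
# rack top & gauge top
def region(x0,x1,y0,y1,z0,z1):
    m=(W[...,0]>x0)&(W[...,0]<x1)&(W[...,1]>y0)&(W[...,1]<y1)&(W[...,2]>z0)&(W[...,2]<z1); return W[m],m
for nm,a in dict(gauge=(.3,.6,.2,.36,.052,.068),rack=(.25,.6,-.4,-.1,.018,.032)).items():
    q,m=region(*a); r=cv2.minAreaRect((q[:,:2]*1000).astype(np.float32)); print(nm,len(q),r,np.median(q[:,2]))
q,m=region(.25,.6,-.42,-.08,.105,.14)
n,l,s,c=cv2.connectedComponentsWithStats(m.astype(np.uint8))
for i in range(1,n):
    if s[i,4]>20: g=W[l==i]; r=cv2.minAreaRect((g[:,:2]*1000).astype(np.float32)); print('peg',s[i,4],g.mean(0),r,g[:,2].max())
p2=cv2.imread("pics/scene0.png")
c=cv2.resize(p2[240:345,160:310],None,fx=5,fy=5,interpolation=cv2.INTER_CUBIC);cv2.imwrite("pics/c1.png",c)
p2=cv2.imread("pics/top0.png")
c=cv2.resize(p2[190:290,120:340],None,fx=3.6,fy=3.6,interpolation=cv2.INTER_CUBIC);cv2.imwrite("pics/c2.png",c)
E
```

```text
gauge [0.5931 0.3081 0.0603]
gc [0.5389 0.2785 0.0626]
lens [0.528  0.006  0.0822]
cam_tl [0.5872 0.0388 0.0101]
cam_br [ 0.4926 -0.0285 -0.0022]
rackL [ 0.5048 -0.1457  0.0251]
rackR [ 0.5044 -0.3843  0.0221]
p1 [ 0.5162 -0.1731  0.13  ]
p2 [ 0.5225 -0.263   0.1254]
p3 [ 0.5274 -0.3534  0.128 ]
wax [ 0.758  -0.1236  0.0587]
key [0.5546 0.1476 0.013 ]
gauge 1151 ((569.3880615234375, 286.3922424316406), (77.4729995727539, 68.6953125), 83.45296478271484) 0.06025835977394345
rack 2873 ((480.0547180175781, -216.82476806640625), (206.44374084472656, 355.98193359375), 41.63113021850586) 0.02547499954246124
peg 241 [ 0.52636697 -0.35135751  0.12454487] ((527.5224609375, -353.4952697753906), (29.09170913696289, 28.777219772338867), 89.43372344970703) 0.13367943828721773
peg 232 [ 0.51843866 -0.26054839  0.12509956] ((519.56982421875, -261.9425354003906), (28.645036697387695, 29.52372169494629), 66.95557403564453) 0.13397212899913913
peg 225 [ 0.51276156 -0.17120621  0.12535446] ((514.5454711914062, -172.56033325195312), (28.93143653869629, 29.5411319732666), 64.8375244140625) 0.13485223863134488
```

View pics/c1.png

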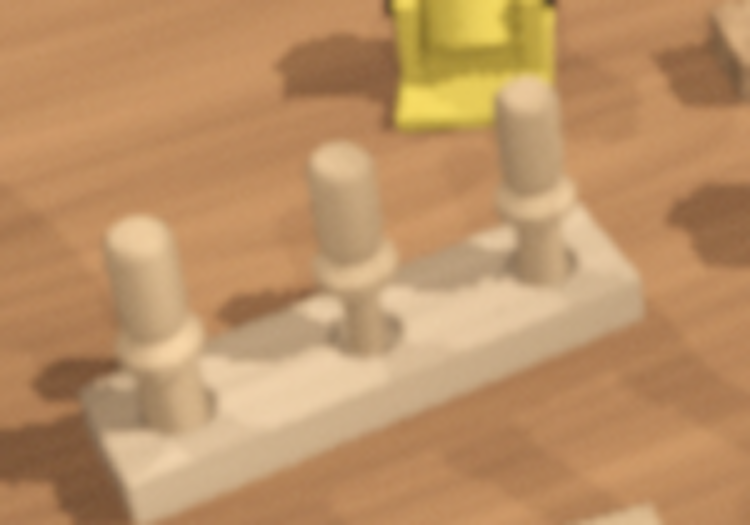

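View pics/c2.png

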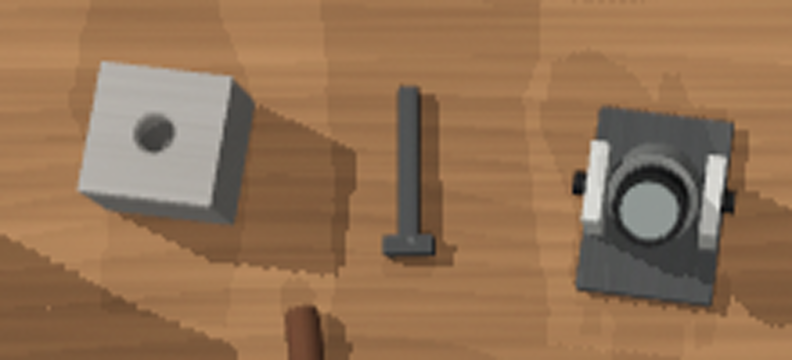

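The middle peg has the clearly thinnest tenon: about 45 px wide in the enlarged crop at (365,320), against about 70 at (180,400) and 55 at (545,250). I'll move above it and look with the wrist camera.

```bash
cat >> h.py <<'E'
from scipy.spatial.transform import Rotation as Rn
def to(target,yaw=None,tilt=0,R1=None):
    """tool-frame total shift / turn to target; yaw: heading(deg) of tool x; tilt about tool y"""
    from bench import read_state
    s=read_state(); R=Rn.from_quat(s['eef_rot']); 
    d=R.inv().apply(np.array(target)-s['ee_pos'])
    print('t',s['time'],'pos',s['ee_pos'].round(4),'ft',s['ft_force'].round(1),'w',round(s['width'],4))
    print('shift tool',d.round(4), 'n',np.linalg.norm(d).round(3))
    if yaw is not None:
        R1=Rn.from_euler('ZX',[yaw,180],degrees=True)*Rn.from_euler('Y',tilt,degrees=True)
    if R1 is not None: print('rotvec deg',(R.inv()*R1).as_rotvec(degrees=True).round(2))
E
python3 - <<'E'
from h import *
to([.5195,-.262,.25],-6)
p,W,K,T=cloud("top0.npz")
# foot of cam
# bore mouth at z=.06
def px2w(u,v,z):
    r=T[:3,:3]@np.array([(u-K[0,2])/K[0,0],(v-K[1,2])/K[1,1],1]); return T[:3,3]+r*(z-T[2,3])/r[2]
print('bore',px2w(162.8,226.9,.06))
print('cam foot corners',[px2w(120+u/3.6,190+v/3.6,.01).round(4) for u,v in((600,107),(733,123),(577,290),(711,304))])
print('lens',px2w(120+650/3.6,190+210/3.6,.078))
E
```

```text
t 0.1 pos [ 0.1641 -0.6028  0.2389] ft [0.9 0.5 0.5] w 0.0869
shift tool [ 0.4325 -0.2354 -0.0109] n 0.493
rotvec deg [-7.000e-02  2.000e-02  2.123e+01]
bore [0.57254351 0.28528955 0.06      ]
cam foot corners [array([0.5988, 0.0374, 0.01  ]), array([ 0.5888, -0.0409,  0.01  ]), array([0.49  , 0.0502, 0.01  ]), array([ 0.4815, -0.0272,  0.01  ])]
lens [0.52409539 0.00691959 0.078     ]
```

Call:
{"api": "send_rows", "payload": {"steps": [[0, 0, 0, 0.043, -0.0235, -0.001, -1], [0, 0, 0, 0.043, -0.0235, -0.001, -1], [0, 0, 0, 0.043, -0.0235, -0.001, -1], [0, 0, 0, 0.043, -0.0235, -0.001, -1], [0, 0, 0, 0.043, -0.0235, -0.001, -1], [0, 0, 0, 0.043, -0.0235, -0.001, -1], [0, 0, 0, 0.043, -0.0235, -0.001, -1], [0, 0, 0, 0.043, -0.0235, -0.001, -1], [0, 0, 0, 0.043, -0.0235, -0.001, -1], [0, 0, 0, 0.043, -0.0235, -0.001, -1]], "force": 40}}

```text
time: 1.1
ee_pos: [0.5191, -0.2604, 0.2442]
eef_rot: [0.992, 0.125, -0.003, -0.002]
ft_force: [-0.1, -1.0, -0.6]
width: 0.0869
```

```bash
python3 -c "
from h import *
to([.5195,-.262,.25],-7)"
```

```text
t 1.1 pos [ 0.5191 -0.2604  0.2442] ft [-0.1 -1.  -0.6] w 0.0869
shift tool [-0.      0.0017 -0.0058] n 0.006
rotvec deg [-0.2   0.41 21.32]
```

Call:
{"api": "send_rows", "payload": {"steps": [[0, 0, 5, 0, 0.0005, -0.002, -1], [0, 0, 5, 0, 0.0005, -0.002, -1], [0, 0, 5, 0, 0.0005, -0.002, -1], [0, 0, 5, 0, 0, 0, -1], [0, 0.4, 1.3, 0, 0, 0, -1], [0, 0, 0, 0, 0, 0, -1], [0, 0, 0, 0, 0, 0, -1], [0, 0, 0, 0, 0, 0, -1], [0, 0, 0, 0, 0, 0, -1], [0, 0, 0, 0, 0, 0, -1]]}}

```text
time: 2.1
ee_pos: [0.5241, -0.2516, 0.2473]
eef_rot: [0.998, -0.057, -0.002, -0.004]
ft_force: [-0.4, 0.0, 0.5]
width: 0.087
```

```bash
cat > w.py <<'E'
from h import *; from bench import *
import sys
n=sys.argv[1]
c=camera_params("wrist"); p,d=camera("wrist"); cv2.imwrite(f"pics/{n}.png",p); np.savez(f"{n}.npz",p=p,d=d,**c)
T=c['world_from_camera'];print(c['camera_matrix'][0,0],T.round(3).tolist()); print(read_state()['ee_pos'])
E
python3 w.py w1; python3 -c "
from h import *
to([.5195,-.262,.25],-7)"
```

```text
396.33697715244176 [[-0.115, -0.961, -0.252, 0.593], [-0.993, 0.109, 0.037, -0.261], [-0.008, 0.254, -0.967, 0.392], [0.0, 0.0, 0.0, 1.0]]
[ 0.52406069 -0.25162716  0.24730828]
t 2.15 pos [ 0.5241 -0.2516  0.2473] ft [-0.6  0.4 -0.1] w 0.0869
shift tool [-0.0034  0.0108 -0.0028] n 0.012
rotvec deg [-0.46  0.21  0.43]
```

View pics/w1.png

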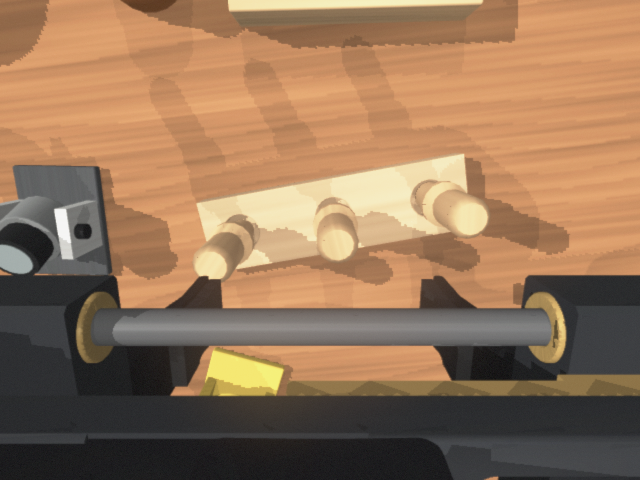

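The wrist view shows the thin peg's top at about (338,245) and its neighbours at (215,262) and (465,212). The camera is offset to the +x side. I'll get the peg axis from the depth.

```bash
cat >> h.py <<'E'
def fitaxis(W,c,r=.03,zr=(.088,.12),R=.015):
    from scipy.optimize import least_squares
    m=(np.hypot(W[...,0]-c[0],W[...,1]-c[1])<r)&(W[...,2]>zr[0])&(W[...,2]<zr[1])
    q=W[m]
    z0=sum(zr)/2
    def f(p):
        dz=q[:,2]-z0
        return np.hypot(q[:,0]-p[0]-p[2]*dz,q[:,1]-p[1]-p[3]*dz)-R
    s=least_squares(f,[c[0],c[1],0,0],loss='soft_l1',f_scale=.001)
    return s.x,len(q),np.sqrt((s.fun**2).mean())
E
python3 - <<'E'
from h import *
for f in("w1.npz","top0.npz","scene0.npz"):
    p,W,K,T=cloud(f)
    for c in ((.515,-.172),(.5195,-.2615),(.5275,-.353)):
        try:
            x,n,e=fitaxis(W,c); print(f,n,x.round(4),e.round(4))
            g=W[(np.hypot(W[...,0]-x[0],W[...,1]-x[1])<.02)&(W[...,2]>.123)]; print('   top',g.mean(0).round(4),g[:,2].max().round(4))
        except Exception as ex: print(ex)
E
```

```text
w1.npz 545 [ 0.5153 -0.1721  0.0008  0.0015] 0.0002
   top [ 0.5176 -0.1739  0.1268] 0.1301
w1.npz 294 [ 0.5207 -0.2623 -0.0007  0.    ] 0.0002
   top [ 0.5221 -0.2623  0.1268] 0.1298
w1.npz 555 [ 5.286e-01 -3.542e-01  3.000e-04 -8.000e-04] 0.0002
   top [ 0.5298 -0.3527  0.1269] 0.1299
top0.npz 58 [ 0.515  -0.1729 -0.0006 -0.0031] 0.0004
   top [ 0.5138 -0.1719  0.1277] 0.1349
top0.npz 71 [ 0.5204 -0.2632 -0.0134  0.0052] 0.0005
   top [ 0.5195 -0.2621  0.1277] 0.134
top0.npz 90 [ 0.5284 -0.355  -0.0142  0.0103] 0.0006
   top [ 0.5275 -0.3533  0.1277] 0.1337
scene0.npz 143 [ 0.5144 -0.1714 -0.0456  0.0277] 0.0013
   top [ 0.5169 -0.1723  0.1258] 0.1289
scene0.npz 157 [ 0.5196 -0.2616  0.0056  0.0023] 0.0012
   top [ 0.5229 -0.2626  0.126 ] 0.1292
scene0.npz 167 [ 0.5278 -0.3528 -0.0033 -0.015 ] 0.0012
   top [ 0.5308 -0.3537  0.1257] 0.13
```

```bash
python3 -c "
from h import *
to([.5207,-.2623,.16],-7)"
```

```text
t 2.15 pos [ 0.5241 -0.2516  0.2473] ft [-0.6  0.4 -0.1] w 0.0869
shift tool [-0.0018  0.0117  0.0872] n 0.088
rotvec deg [-0.46  0.21  0.43]
```

Call:
{"api": "send_rows", "payload": {"steps": [[-0.4, 0.2, 0.4, -0.001, 0.004, 0.01, -1], [0, 0, 0, -0.001, 0.004, 0.017, -1], [0, 0, 0, 0, 0.004, 0.02, -1], [0, 0, 0, 0, 0, 0.02, -1], [0, 0, 0, 0, 0, 0.015, -1], [0, 0, 0, 0, 0, 0.005, -1], [0, 0, 0, 0, 0, 0, -1], [0, 0, 0, 0, 0, 0, -1], [0, 0, 0, 0, 0, 0, -1], [0, 0, 0, 0, 0, 0, -1]]}}

```text
time: 3.15
ee_pos: [0.5198, -0.2655, 0.1555]
eef_rot: [0.998, -0.062, 0.001, 0.001]
ft_force: [-0.9, 1.2, -0.1]
width: 0.087
```

```bash
python3 -c "
from h import *
to([.5207,-.2623,.103],-7)"
```

```text
t 3.15 pos [ 0.5198 -0.2655  0.1555] ft [-0.9  1.2 -0.1] w 0.087
shift tool [ 0.0004 -0.0034  0.0525] n 0.053
rotvec deg [ 0.14 -0.13 -0.08]
```

Call:
{"api": "send_rows", "payload": {"steps": [[0.1, -0.1, 0, 0.0003, -0.003, 0.003, -1], [0, 0, 0, 0, 0, 0.008, -1], [0, 0, 0, 0, 0, 0.01, -1], [0, 0, 0, 0, 0, 0.01, -1], [0, 0, 0, 0, 0, 0.01, -1], [0, 0, 0, 0, 0, 0.006, -1], [0, 0, 0, 0, 0, 0.002, -1], [0, 0, 0, 0, 0, 0, -1], [0, 0, 0, 0, 0, 0, -1], [0, 0, 0, 0, 0, 0, -1]]}}

```text
time: 4.15
ee_pos: [0.5208, -0.2622, 0.1023]
eef_rot: [0.998, -0.062, 0.0, 0.0]
ft_force: [-0.2, -0.5, -0.4]
width: 0.0872
```

```bash
python3 -c "
from h import *
to([.5207,-.2623,.103],-7)"
```

```text
t 4.15 pos [ 0.5208 -0.2622  0.1023] ft [-0.2 -0.5 -0.4] w 0.0872
shift tool [-0.0001  0.0001 -0.0007] n 0.001
rotvec deg [ 0.03 -0.05 -0.07]
```

Call:
{"api": "send_rows", "payload": {"steps": [[0, 0, 0, 0, 0, -0.001, 1], [0, 0, 0, 0, 0, 0, 1], [0, 0, 0, 0, 0, 0, 1], [0, 0, 0, 0, 0, 0, 1], [0, 0, 0, 0, 0, 0, 1], [0, 0, 0, 0, 0, 0, 1], [0, 0, 0, 0, 0, 0, 1], [0, 0, 0, 0, 0, 0, 1], [0, 0, 0, 0, 0, 0, 1], [0, 0, 0, 0, 0, 0, 1]], "force": 40}}

```text
time: 5.15
ee_pos: [0.5214, -0.2625, 0.1046]
eef_rot: [0.998, -0.062, 0.001, 0.001]
ft_force: [-0.2, -1.0, 0.0]
width: 0.0292
```

```bash
python3 -c "
from h import *
to([.5207,-.2623,.26],-7)"
```

```text
t 5.15 pos [ 0.5214 -0.2625  0.1046] ft [-0.2 -1.   0. ] w 0.0292
shift tool [-0.0003  0.     -0.1554] n 0.155
rotvec deg [ 0.07 -0.15 -0.08]
```

Call:
{"api": "send_rows", "payload": {"steps": [[0, 0, 0, 0, 0, -0.004, 1], [0, 0, 0, 0, 0, -0.01, 1], [0, 0, 0, 0, 0, -0.018, 1], [0, 0, 0, 0, 0, -0.025, 1], [0, 0, 0, 0, 0, -0.03, 1], [0, 0, 0, 0, 0, -0.03, 1], [0, 0, 0, 0, 0, -0.02, 1], [0, 0, 0, 0, 0, -0.01, 1], [0, 0, 0, 0, 0, 0, 1], [0, 0, 0, 0, 0, 0, 1]]}}

```text
time: 6.15
ee_pos: [0.5203, -0.2616, 0.2615]
eef_rot: [0.998, -0.061, 0.002, 0.001]
ft_force: [0.6, -0.4, -0.6]
width: 0.0289
```

```bash
python3 w.py w2; python3 -c "
from h import *
to([.5725,.2753,.26],-7)"
```

```text
396.33697715244176 [[-0.123, -0.961, -0.246, 0.589], [-0.992, 0.12, 0.03, -0.27], [0.001, 0.248, -0.969, 0.407], [0.0, 0.0, 0.0, 1.0]]
[ 0.52030493 -0.26159515  0.26131653]
t 6.2 pos [ 0.5203 -0.2616  0.2613] ft [ 0.3 -0.7 -1.2] w 0.0292
shift tool [-0.0139 -0.5392  0.0007] n 0.539
rotvec deg [ 0.06 -0.18 -0.03]
```

View pics/w2.png

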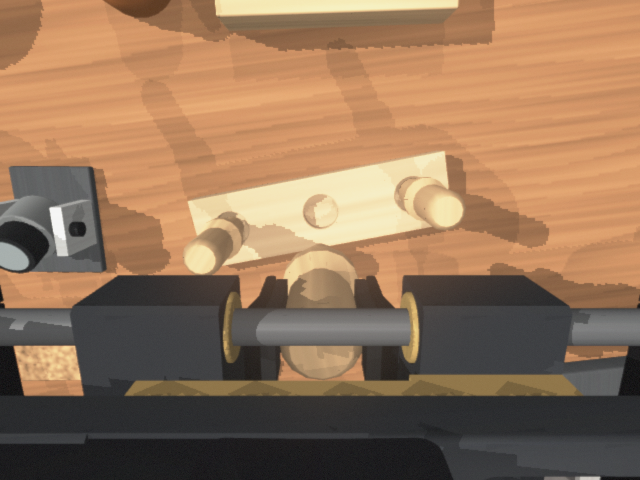

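The peg is held in the gripper at (320,310), the empty hole shows at (320,210), and both neighbours are standing. I'll move towards the gauge, stopping half-way to look at the lens.

Call:
{"api": "send_rows", "payload": {"steps": [[0, 0, 0, -0.001, -0.01, 0, 1], [0, 0, 0, -0.001, -0.025, 0, 1], [0, 0, 0, -0.001, -0.04, 0, 1], [0, 0, 0, -0.001, -0.045, 0, 1], [0, 0, 0, -0.001, -0.045, 0, 1], [0, 0, 0, -0.001, -0.045, 0, 1], [0, 0, 0, -0.001, -0.035, 0, 1], [0, 0, 0, 0, -0.015, 0, 1], [0, 0, 0, 0, -0.005, 0, 1], [0, 0, 0, 0, 0, 0, 1]]}}

```text
time: 7.2
ee_pos: [0.5403, 0.0183, 0.2506]
eef_rot: [0.998, -0.06, -0.007, -0.001]
ft_force: [0.1, -0.5, -0.5]
width: 0.029
```

```bash
python3 w.py w3; python3 -c "
from h import *
to([.5725,.2853,.26],-7)"
```

```text
396.33697715244176 [[-0.121, -0.957, -0.262, 0.611], [-0.993, 0.117, 0.034, 0.009], [-0.002, 0.264, -0.965, 0.395], [0.0, 0.0, 0.0, 1.0]]
[0.54030385 0.01756006 0.25056449]
t 7.25 pos [0.5403 0.0176 0.2506] ft [-0.7 -0.2 -0.5] w 0.0291
shift tool [-0.0007 -0.2697 -0.0091] n 0.27
rotvec deg [-0.08  0.78  0.02]
```

View pics/w3.png

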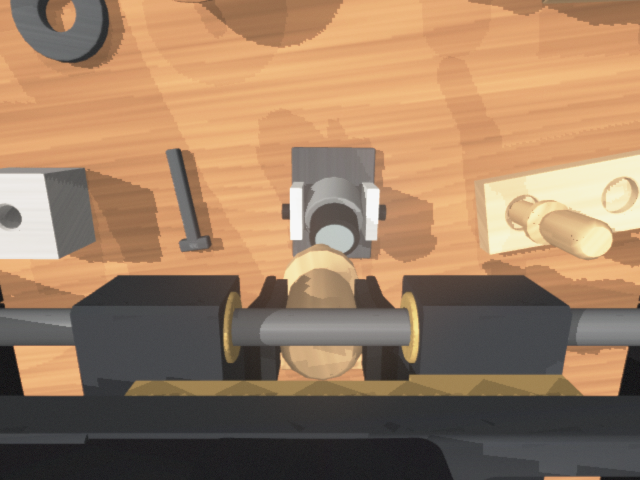

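Half-way there. The camera foot is at (292-376,148-258), the lens at (333,238) partly behind the peg's shoulder, and the gauge bore at (8,216).

```bash
cat > lens.py <<'E'
from h import *; import sys
for f in sys.argv[1:]:
    p,W,K,T=cloud(f)
    near=(np.abs(W[...,0]-.54)<.09)&(np.abs(W[...,1]-.005)<.07)
    # foot top
    z=W[...,2]
    h,b=np.histogram(z[near&(z>0.004)&(z<.1)],bins=48,range=(.004,.1)); print(f,'hist',h)
    hsv=cv2.cvtColor(p,cv2.COLOR_BGR2HSV)
    m=near&(z>.065)&(z<.1)
    q=W[m]; print(len(q))
    # ransac plane with normal close to expected
    n0=np.array([-np.sin(np.radians(25)),0,np.cos(np.radians(25))])
    Rz=Rn.from_euler('z',-7,degrees=True).as_matrix(); n0=Rz@n0
    s=q@n0; hh,bb=np.histogram(s,bins=60); k=hh.argmax(); print('peak',hh[k],bb[k])
    I=np.abs(s-bb[k])<.002; g=q[I]
    for _ in range(5):
        c=g.mean(0); n=np.linalg.svd(g-c)[2][2]; n*=np.sign(n[2]); g=q[np.abs((q-c)@n)<.001]
    print('plane n',n.round(4),'tilt',np.degrees(np.arccos(n[2])),'heading',np.degrees(np.arctan2(-n[1],-n[0])),'c',c.round(4),len(g))
    e1=np.cross(n,[0,1,0]);e1/=np.linalg.norm(e1);e2=np.cross(n,e1)
    uv=np.stack([(g-c)@e1,(g-c)@e2],1).astype(np.float32)*1000
    (cx,cy),r=cv2.minEnclosingCircle(uv); print('circle centre',(c+e1*cx/1000+e2*cy/1000).round(4),'r',r)
E
python3 lens.py w3.npz top0.npz scene0.npz w2.npz
python3 - <<'E'
from h import *
p,W,K,T=cloud("w3.npz")
def show(x): 
    r=T[:3,:3]@np.array([(x[0]-K[0,2])/K[0,0],(x[1]-K[1,2])/K[1,1],1]);t=(x[2]-T[2,3])/r[2];return (T[:3,3]+r*t).round(4)
print([show((u,v,.01)) for u,v in((291,148),(376,148),(378,258),(291,258))])
p=cv2.imread("pics/w3.png");cv2.imwrite("pics/c3.png",cv2.resize(p[130:280,260:410],None,fx=4,fy=4,interpolation=cv2.INTER_CUBIC))
E
```

```text
w3.npz hist [   5   66 1994 1517   14    9   11   10   17   46   24    8   11   20
   28   28   73   92   84  118  107  118  141  225  156  146  841  624
  156  172  233  130   67   95   96  184  250  303  301  274  235   53
    0    0    0    0    0    0]
2120
peak 331 -0.14913543482847558
plane n [-0.4111  0.0538  0.91  ] tilt 24.494790528391707 heading -7.450786164458203 c [0.5293 0.0071 0.0804] 1088
circle centre [0.5262 0.0087 0.079 ] r 21.105236053466797
top0.npz hist [198 141 341 383 193  45   5   4   2   4   2   4   4   5   2   3   9   4
   8   9  11  13  18  26  37  46  97  86  62  33  29  15  19  20  23  51
  59  48  52  49  38  20   5   1   0   0   0   0]
413
peak 41 -0.147603950593551
plane n [-0.4505  0.0393  0.8919] tilt 26.88263587504821 heading -4.988797466574494 c [0.5253 0.0082 0.0799] 122
circle centre [0.5252 0.0077 0.0798] r 20.60512924194336
scene0.npz hist [ 67 192 200  55  24  10   4  11  10   9   4  10  10  14  13  28  18  24
  37  29  28  33  40  37  28  67  77  29  21  29  21  17  16  16  22  20
  27  17  24  13   5   2   0   0   0   0   0   0]
186
peak 11 -0.1498400719208813
plane n [-0.3979  0.0433  0.9164] tilt 23.59242762170916 heading -6.208712366143725 c [0.5275 0.0085 0.078 ] 46
circle centre [0.5266 0.01   0.0776] r 22.110095977783203
w2.npz hist [ 129  197 2206 1810   68   50   69   51   59   57   67   50   60   56
   50   82   90  121  131  130  130  162  204  230  204  207  514  387
  154  172  259  153  122  184  208  242  233  219  202  173  109   14
    0    0    0    0    0    0]
1992
peak 269 -0.14889666225837292
plane n [-0.4218  0.0335  0.9061] tilt 25.03107952910626 heading -4.545616454412972 c [0.5242 0.0028 0.0783] 853
circle centre [0.5253 0.0068 0.0786] r 20.88920021057129
[array([0.601 , 0.0391, 0.01  ]), array([ 0.5912, -0.0407,  0.01  ]), array([ 0.4822, -0.0335,  0.01  ]), array([0.4929, 0.0544, 0.01  ])]
```

View pics/c3.png

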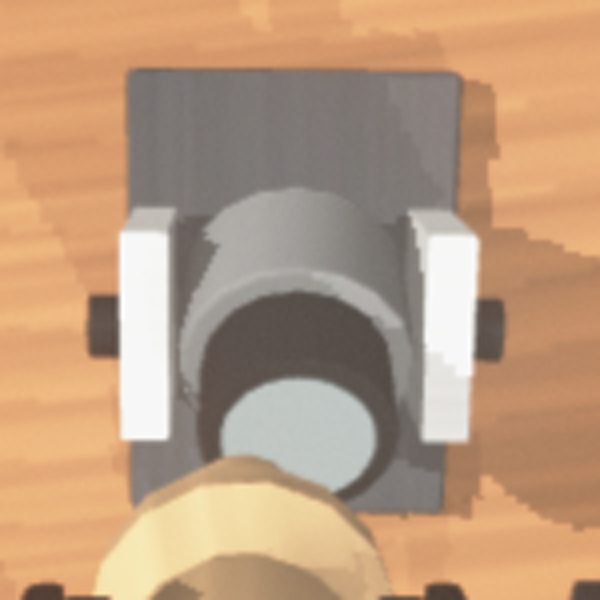

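Call:
{"api": "send_rows", "payload": {"steps": [[0, 0.4, 0, 0, -0.01, -0.002, 1], [0, 0.4, 0, 0, -0.025, -0.002, 1], [0, 0, 0, 0, -0.038, -0.002, 1], [0, 0, 0, 0, -0.045, -0.001, 1], [0, 0, 0, 0, -0.045, -0.001, 1], [0, 0, 0, 0, -0.04, -0.001, 1], [0, 0, 0, 0, -0.03, 0, 1], [0, 0, 0, 0, -0.015, 0, 1], [0, 0, 0, 0, -0.004, 0, 1], [0, 0, 0, 0, 0, 0, 1]]}}

```text
time: 8.25
ee_pos: [0.5774, 0.265, 0.2586]
eef_rot: [0.997, -0.073, 0.001, 0.001]
ft_force: [-0.3, 0.0, -1.1]
width: 0.0289
```

```bash
python3 w.py w4; python3 -c "
from h import *
to([.5725,.2853,.26],-7)"
```

```text
396.33697715244176 [[-0.147, -0.958, -0.246, 0.646], [-0.989, 0.142, 0.035, 0.255], [0.002, 0.248, -0.969, 0.404], [0.0, 0.0, 0.0, 1.0]]
[0.57749204 0.26429808 0.25866428]
t 8.3 pos [0.5775 0.2643 0.2587] ft [-0.  -1.  -0.4] w 0.0288
shift tool [-0.008  -0.02   -0.0014] n 0.022
rotvec deg [ 0.13 -0.15 -1.43]
```

View pics/w4.png

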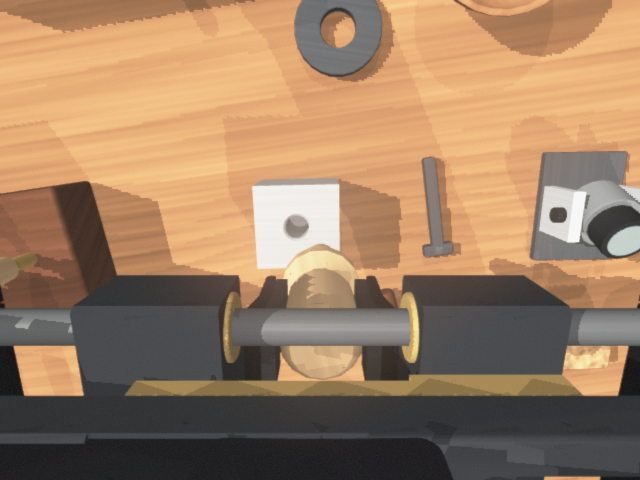

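The gauge's top is at (255-340,180-268) with the bore at (296,227). The held peg's shoulder shows at (320,262).

```bash
cat > bore.py <<'E'
from h import *; import sys
f=sys.argv[1]
p,W,K,T=cloud(f)
def px(u,v,z):
    r=T[:3,:3]@np.array([(u-K[0,2])/K[0,0],(v-K[1,2])/K[1,1],1]);return T[:3,3]+r*(z-T[2,3])/r[2]
z=W[...,2]; b=np.array([.5725,.2853])
top=(np.abs(z-.0600)<.003)&(np.hypot(W[...,0]-b[0],W[...,1]-b[1])<.055)
print('top z',np.median(z[top]),top.sum())
hole=(z<.057)&(np.hypot(W[...,0]-b[0],W[...,1]-b[1])<.02)
v,u=np.nonzero(hole); print('hole px',u.min(),u.max(),v.min(),v.max())
# brightness-based
g=cv2.cvtColor(p,cv2.COLOR_BGR2GRAY); 
poly=np.zeros(g.shape,np.uint8)
u0,v0=u.mean(),v.mean(); vv,uu=np.mgrid[:480,:640]; near=np.hypot(uu-u0,vv-v0)<25
ring=np.median(g[near&top]); m=(near&(g<ring*.85)).astype(np.uint8)
n,l,s,c=cv2.connectedComponentsWithStats(m); k=l[int(v0),int(u0)]
ct=max(cv2.findContours((l==k).astype(np.uint8),cv2.RETR_EXTERNAL,cv2.CHAIN_APPROX_NONE)[0],key=len)
e=cv2.fitEllipse(ct); print('ellipse',e,'area',s[k]); print('bore centre (dark)',px(e[0][0],e[0][1],.06))
ct=max(cv2.findContours(hole.astype(np.uint8),cv2.RETR_EXTERNAL,cv2.CHAIN_APPROX_NONE)[0],key=len)
e=cv2.fitEllipse(ct); print('depth ellipse',e,px(e[0][0],e[0][1],.06))
r=cv2.minAreaRect((W[top][:,:2]*1000).astype(np.float32)); print(r)
E
python3 bore.py w4.npz
python3 -c "
import cv2;p=cv2.imread('pics/w4.png');cv2.imwrite('pics/c4.png',cv2.resize(p[170:290,240:400],None,fx=5,fy=5,interpolation=cv2.INTER_CUBIC))"
```

```text
top z 0.059843220531868 5650
hole px 285 309 216 238
ellipse ((295.5736083984375, 226.26028442382812), (22.942432403564453, 24.377052307128906), 82.03080749511719) area [284 215  25  24 472]
bore centre (dark) [0.57529079 0.28701655 0.06      ]
depth ellipse ((296.85430908203125, 226.5252227783203), (21.571199417114258, 22.694021224975586), 97.14625549316406) [0.57488684 0.28593196 0.06      ]
((574.4686279296875, 286.41741943359375), (75.11463165283203, 75.22513580322266), 83.19640350341797)
```

View pics/c4.png

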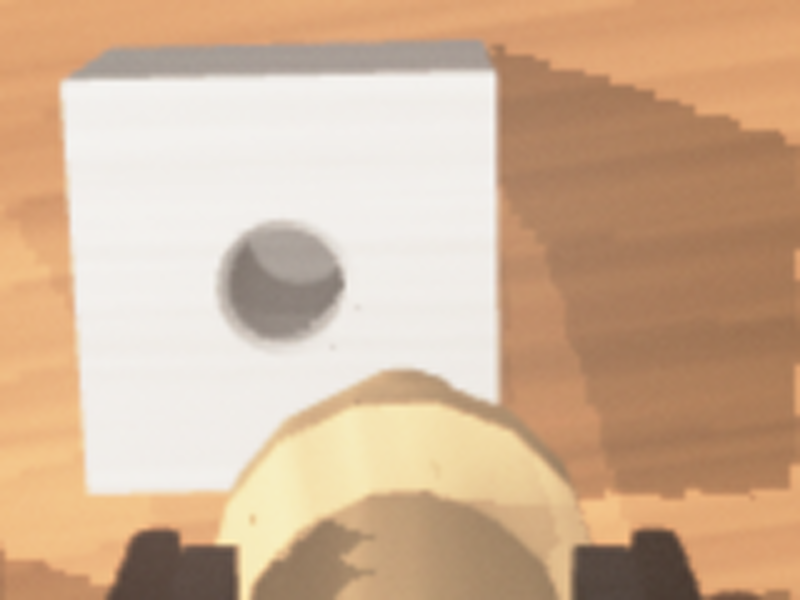

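```bash
cat > held.py <<'E'
from h import *; import sys
from bench import read_state
s=read_state(); R=Rn.from_quat(s['eef_rot'])
p,W,K,T=cloud(sys.argv[1])
Q=R.inv().apply((W.reshape(-1,3)-s['ee_pos'])).reshape(480,640,3)
rr=np.hypot(Q[...,0],Q[...,1])
m=(rr<.022)&(Q[...,2]>-.03)&(Q[...,2]<.1)
q=Q[m]; print(len(q), np.histogram(q[:,2],bins=26,range=(-.03,.1)))
for zr,Rd in (((-.018,.017),.015),((.036,.043),.019)):
    try: print('axis xy, slopes',fitaxis(Q,(0,0),.0225,zr,Rd))
    except Exception as e: print(e)
E
python3 held.py w4.npz
```

```text
7078 (array([ 121, 2052,  412,  382,  474,  454,  433,  400,  368,  285,   21,
        150, 1035,  326,  129,    0,    0,    0,    0,    0,    0,    2,
         17,   17,    0,    0]), array([-0.03 , -0.025, -0.02 , -0.015, -0.01 , -0.005,  0.   ,  0.005,
        0.01 ,  0.015,  0.02 ,  0.025,  0.03 ,  0.035,  0.04 ,  0.045,
        0.05 ,  0.055,  0.06 ,  0.065,  0.07 ,  0.075,  0.08 ,  0.085,
        0.09 ,  0.095,  0.1  ]))
axis xy, slopes (array([-0.00056182, -0.00020535,  0.00769834, -0.00742274]), 2903, np.float64(0.002919657558822158))
axis xy, slopes (array([-0.00110326, -0.00052724,  0.02772375, -0.01052334]), 266, np.float64(0.00025779282508540507))
```

```bash
python3 -c "
from h import *
to([.5756,.286,.18],-7)"
```

```text
t 8.3 pos [0.5775 0.2643 0.2587] ft [-0.  -1.  -0.4] w 0.0288
shift tool [-0.0053 -0.0214  0.0786] n 0.082
rotvec deg [ 0.13 -0.15 -1.43]
```

Call:
{"api": "send_rows", "payload": {"steps": [[0.1, -0.1, -0.7, -0.002, -0.006, 0.006, 1], [0, 0, -0.7, -0.002, -0.009, 0.014, 1], [0, 0, 0, -0.001, -0.006, 0.018, 1], [0, 0, 0, 0, 0, 0.018, 1], [0, 0, 0, 0, 0, 0.014, 1], [0, 0, 0, 0, 0, 0.005, 1], [0, 0, 0, 0, 0, 0, 1], [0, 0, 0, 0, 0, 0, 1], [0, 0, 0, 0, 0, 0, 1], [0, 0, 0, 0, 0, 0, 1]]}}

```text
time: 9.3
ee_pos: [0.577, 0.2812, 0.1785]
eef_rot: [0.998, -0.063, 0.001, 0.001]
ft_force: [0.0, 0.7, -0.8]
width: 0.0288
```

```bash
python3 w.py w5; python3 bore.py w5.npz; python3 held.py w5.npz;python3 -c "
from h import *
to([.5756,.286,.17],-7)"; python3 -c "
import cv2;p=cv2.imread('pics/w5.png');cv2.imwrite('pics/c5.png',cv2.resize(p[170:290,240:400],None,fx=5,fy=5,interpolation=cv2.INTER_CUBIC))"
```

```text
396.33697715244176 [[-0.127, -0.961, -0.246, 0.645], [-0.992, 0.124, 0.029, 0.272], [0.002, 0.248, -0.969, 0.324], [0.0, 0.0, 0.0, 1.0]]
[0.57701325 0.28124052 0.17862258]
top z 0.05986249285023293 7072
hole px 298 327 233 252
ellipse ((311.8300476074219, 244.8037872314453), (24.54726791381836, 39.65031814575195), 84.05318450927734) area [294 232  41  27 594]
bore centre (dark) [0.57669807 0.28663895 0.06      ]
depth ellipse ((310.7980041503906, 241.60415649414062), (15.499988555908203, 31.109731674194336), 73.69104766845703) [0.57904312 0.28703987 0.06      ]
((578.1382446289062, 285.8112487792969), (75.12303924560547, 67.50445556640625), 82.86561584472656)
7060 (array([ 118, 2039,  435,  369,  489,  429,  420,  415,  360,  292,   22,
        157, 1020,  325,  132,    0,    0,    0,    0,    0,    0,    1,
         23,   14,    0,    0]), array([-0.03 , -0.025, -0.02 , -0.015, -0.01 , -0.005,  0.   ,  0.005,
        0.01 ,  0.015,  0.02 ,  0.025,  0.03 ,  0.035,  0.04 ,  0.045,
        0.05 ,  0.055,  0.06 ,  0.065,  0.07 ,  0.075,  0.08 ,  0.085,
        0.09 ,  0.095,  0.1  ]))
axis xy, slopes (array([-0.00040765,  0.00035447,  0.00603593,  0.00073691]), 2889, np.float64(0.002881967478026454))
axis xy, slopes (array([-0.00097578,  0.00023716,  0.046646  ,  0.00117034]), 285, np.float64(0.00028445867796898485))
t 9.35 pos [0.577  0.2812 0.1786] ft [ 0.2  0.8 -0.1] w 0.0292
shift tool [-0.002  -0.0046  0.0086] n 0.01
rotvec deg [ 0.14 -0.19 -0.28]
```

View pics/c5.png

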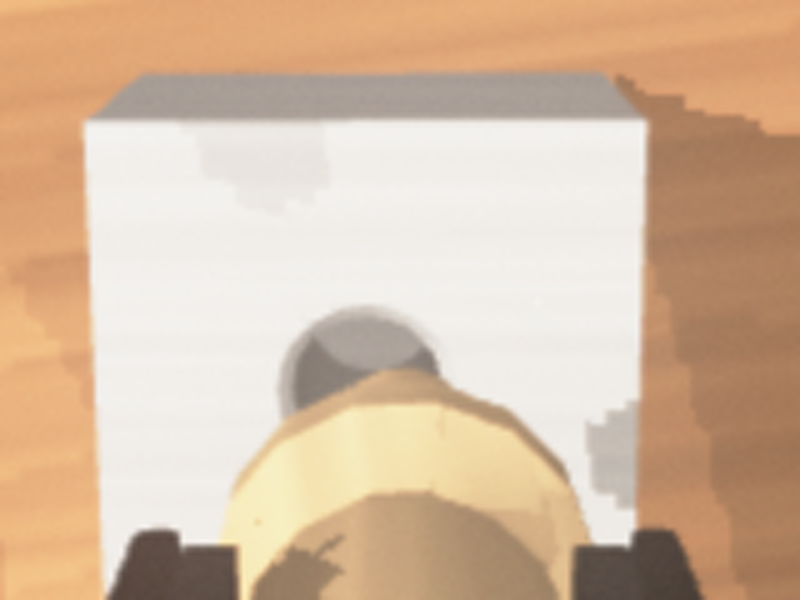

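```bash
python3 -c "
from h import *
to([.5755,.2864,.163],-7)"
```

```text
t 9.35 pos [0.577  0.2812 0.1786] ft [ 0.2  0.8 -0.1] w 0.0292
shift tool [-0.0022 -0.005   0.0156] n 0.017
rotvec deg [ 0.14 -0.19 -0.28]
```

Call:
{"api": "send_rows", "payload": {"steps": [[0.1, -0.1, -0.2, -0.001, -0.002, 0.003, 1], [0, 0, 0, -0.0006, -0.0015, 0.004, 1], [0, 0, 0, 0, -0.0005, 0.004, 1], [0, 0, 0, 0, 0, 0.002, 1], [0, 0, 0, 0, 0, 0, 1], [0, 0, 0, 0, 0, 0, 1], [0, 0, 0, 0, 0, 0, 1], [0, 0, 0, 0, 0, 0, 1], [0, 0, 0, 0, 0, 0, 1], [0, 0, 0, 0, 0, 0, 1]]}}

```text
time: 10.35
ee_pos: [0.5762, 0.286, 0.1653]
eef_rot: [0.998, -0.062, 0.001, 0.0]
ft_force: [-0.1, 0.2, -0.7]
width: 0.0291
```

```bash
python3 -c "
from h import *
to([.5755,.2864,.15],-7)"
```

```text
t 10.35 pos [0.5762 0.286  0.1653] ft [-0.1  0.2 -0.7] w 0.0291
shift tool [-0.0007 -0.0003  0.0153] n 0.015
rotvec deg [-0.   -0.14 -0.06]
```

Call:
{"api": "send_rows", "payload": {"steps": [[0, -0.1, 0, -0.0007, -0.0003, 0.002, 1], [0, 0, 0, 0, 0, 0.003, 1], [0, 0, 0, 0, 0, 0.003, 1], [0, 0, 0, 0, 0, 0.003, 1], [0, 0, 0, 0, 0, 0.003, 1], [0, 0, 0, 0, 0, 0.003, 1], [0, 0, 0, 0, 0, 0.003, 1], [0, 0, 0, 0, 0, 0.002, 1], [0, 0, 0, 0, 0, 0, 1], [0, 0, 0, 0, 0, 0, 1]]}}

```text
time: 11.35
ee_pos: [0.5753, 0.2863, 0.1408]
eef_rot: [0.998, -0.062, -0.0, 0.0]
ft_force: [-0.4, 0.3, -0.8]
width: 0.0292
```

```bash
python3 -c "
from h import *
to([.5755,.2864,.1036],-7)"
```

```text
t 11.35 pos [0.5753 0.2863 0.1408] ft [-0.4  0.3 -0.8] w 0.0292
shift tool [ 0.0002 -0.0002  0.0372] n 0.037
rotvec deg [ 0.02  0.01 -0.06]
```

In the bore with no contact force, so I'll go on down.

Call:
{"api": "send_rows", "payload": {"steps": [[0, 0, 0, 0, 0, 0.003, 1], [0, 0, 0, 0, 0, 0.005, 1], [0, 0, 0, 0, 0, 0.005, 1], [0, 0, 0, 0, 0, 0.005, 1], [0, 0, 0, 0, 0, 0.004, 1], [0, 0, 0, 0, 0, 0.003, 1], [0, 0, 0, 0, 0, 0.001, 1], [0, 0, 0, 0, 0, 0, 1], [0, 0, 0, 0, 0, 0, 1], [0, 0, 0, 0, 0, 0, 1]]}}

```text
time: 12.35
ee_pos: [0.5753, 0.2863, 0.1125]
eef_rot: [0.998, -0.062, -0.0, 0.0]
ft_force: [-0.0, 0.4, 0.5]
width: 0.029
```

```bash
python3 -c "
from h import *
to([.5755,.2864,.1036],-7)"
```

```text
t 12.35 pos [0.5753 0.2863 0.1125] ft [-0.   0.4  0.5] w 0.029
shift tool [ 0.0002 -0.0001  0.0089] n 0.009
rotvec deg [ 0.01  0.   -0.06]
```

Call:
{"api": "send_rows", "payload": {"steps": [[0, 0, 0, 0, 0, 0.0015, 1], [0, 0, 0, 0, 0, 0.0015, 1], [0, 0, 0, 0, 0, 0.0015, 1], [0, 0, 0, 0, 0, 0.0015, 1], [0, 0, 0, 0, 0, 0.0015, 1], [0, 0, 0, 0, 0, 0.0015, 1], [0, 0, 0, 0, 0, 0.001, 1], [0, 0, 0, 0, 0, 0.001, 1], [0, 0, 0, 0, 0, 0.0005, 1], [0, 0, 0, 0, 0, 0, 1]]}}

```text
time: 13.35
ee_pos: [0.576, 0.2867, 0.1037]
eef_rot: [0.998, -0.062, 0.001, 0.0]
ft_force: [0.6, 0.0, -1.2]
width: 0.0288
```

```bash
python3 -c "
from h import *
to([.5755,.2864,.1036],-7)"
```

```text
t 13.35 pos [0.576  0.2867 0.1037] ft [ 0.6  0.  -1.2] w 0.0288
shift tool [-0.0004  0.0004  0.0001] n 0.001
rotvec deg [-0.01 -0.15 -0.07]
```

Call:
{"api": "send_rows", "payload": {"steps": [[0, 0, 0, 0, 0, 0.001, 1], [0, 0, 0, 0, 0, 0.001, 1], [0, 0, 0, 0, 0, 0.001, 1], [0, 0, 0, 0, 0, 0.001, 1], [0, 0, 0, 0, 0, 0.001, 1], [0, 0, 0, 0, 0, 0.001, 1], [0, 0, 0, 0, 0, 0.001, 1], [0, 0, 0, 0, 0, 0.001, 1], [0, 0, 0, 0, 0, 0.001, 1], [0, 0, 0, 0, 0, 0.001, 1]]}}

```text
time: 14.35
ee_pos: [0.5761, 0.287, 0.1036]
eef_rot: [0.998, -0.062, 0.003, 0.001]
ft_force: [-4.0, -2.2, 10.7]
width: 0.0288
```

```bash
python3 w.py w6; python3 held.py w6.npz; python3 -c "
from h import *
to([.5755,.2864,.1036],-7)
p,W,K,T=cloud('w6.npz')
z=W[...,2];v,u=np.mgrid[:480,:640]
m=(np.hypot(W[...,0]-.5746,W[...,1]-.2864)<.019)&(W[...,0]>.585)
print('shoulder',np.histogram(z[m],bins=20,range=(.05,.08)))
m=(np.hypot(W[...,0]-.5746,W[...,1]-.2864)>.022)&(np.abs(z-.06)<.005)&(np.abs(W[...,1]-.286)<.03);print(np.median(z[m]))
p=cv2.imread('pics/w6.png');cv2.imwrite('pics/c6.png',cv2.resize(p[170:290,240:400],None,fx=5,fy=5,interpolation=cv2.INTER_CUBIC))"
```

```text
396.33697715244176 [[-0.124, -0.962, -0.243, 0.644], [-0.992, 0.121, 0.028, 0.278], [0.002, 0.244, -0.97, 0.249], [0.0, 0.0, 0.0, 1.0]]
[0.57614188 0.2870131  0.10356807]
7892 (array([ 119, 2064,  429,  360,  464,  464,  418,  400,  361,  283,   22,
        160, 1012,  327,  981,   28,    0,    0,    0,    0,    0,    0,
          0,    0,    0,    0]), array([-0.03 , -0.025, -0.02 , -0.015, -0.01 , -0.005,  0.   ,  0.005,
        0.01 ,  0.015,  0.02 ,  0.025,  0.03 ,  0.035,  0.04 ,  0.045,
        0.05 ,  0.055,  0.06 ,  0.065,  0.07 ,  0.075,  0.08 ,  0.085,
        0.09 ,  0.095,  0.1  ]))
axis xy, slopes (array([-0.00038713,  0.00033797,  0.00373089,  0.0026968 ]), 2858, np.float64(0.002879053805240545))
axis xy, slopes (array([-0.00065118,  0.00026543,  0.26360568, -0.00533526]), 385, np.float64(0.0011545489102311895))
t 14.4 pos [0.5761 0.287  0.1036] ft [-3.8 -3.7 11.5] w 0.0289
shift tool [-0.0006  0.0007 -0.    ] n 0.001
rotvec deg [ 0.13 -0.38 -0.08]
shoulder (array([  0,   0,   0,   0,   0,   0,   0,   4,   1,   1,   1,  15, 179,
       209, 200, 179,  92,   4,   3,   5]), array([0.05  , 0.0515, 0.053 , 0.0545, 0.056 , 0.0575, 0.059 , 0.0605,
       0.062 , 0.0635, 0.065 , 0.0665, 0.068 , 0.0695, 0.071 , 0.0725,
       0.074 , 0.0755, 0.077 , 0.0785, 0.08  ]))
0.05984509949848399
```

View pics/c6.png

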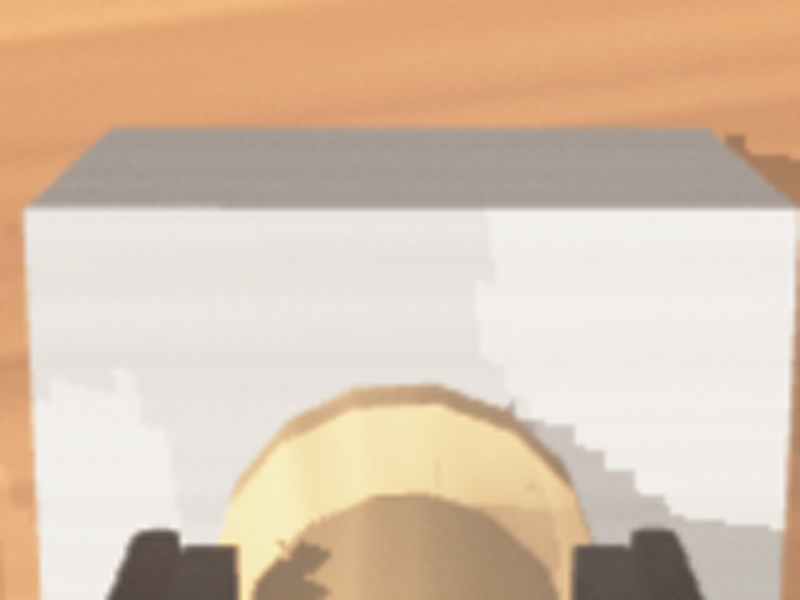

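The shoulder is seated on the block: the upward force is 11 N at exactly the predicted height. I'll draw it out.

Call:
{"api": "send_rows", "payload": {"steps": [[0, 0, 0, 0, 0, -0.002, 1], [0, 0, 0, 0, 0, -0.004, 1], [0, 0, 0, 0, 0, -0.007, 1], [0, 0, 0, 0, 0, -0.01, 1], [0, 0, 0, 0, 0, -0.014, 1], [0, 0, 0, 0, 0, -0.02, 1], [0, 0, 0, 0, 0, -0.03, 1], [0, 0, 0, 0, 0, -0.025, 1], [0, 0, 0, 0, 0, -0.01, 1], [0, 0, 0, 0, 0, 0, 1]]}}

```text
time: 15.4
ee_pos: [0.5754, 0.2879, 0.2354]
eef_rot: [0.998, -0.061, 0.004, 0.0]
ft_force: [-0.7, 0.1, -0.2]
width: 0.029
```

```bash
python3 w.py w7; python3 held.py w7.npz
cat > goal.py <<'E'
from h import *; import sys
lens=np.array([.5258,.0078,.079]); yaw=-7.; off=np.array([-.001,.0002,.0896]); dist=float(sys.argv[1]) if len(sys.argv)>1 else .12
R1=Rn.from_euler('ZX',[yaw,180],degrees=True)*Rn.from_euler('Y',25,degrees=True)
n=-R1.apply([0,0,1]); focus=lens+n*dist
t=focus-R1.apply(off); print('goal TCP',t.round(4),'n',n.round(3)); to(t,R1=R1)
s=__import__('bench').read_state(); R=Rn.from_quat(s['eef_rot'])
tip=s['ee_pos']+R.apply(off); d=tip-lens; print('tip',tip.round(4),'dist along',(d@n).round(4),'lateral',np.linalg.norm(d-n*(d@n)).round(4),'angle',np.degrees(np.arccos(np.clip(-R.apply([0,0,1])@n,-1,1))).round(2))
E
python3 goal.py
```

```text
396.33697715244176 [[-0.123, -0.963, -0.241, 0.643], [-0.992, 0.12, 0.03, 0.279], [-0.0, 0.243, -0.97, 0.381], [0.0, 0.0, 0.0, 1.0]]
[0.57517927 0.28775664 0.23454318]
7025 (array([ 203, 2060,  350,  401,  470,  448,  423,  397,  362,  223,   16,
        314, 1009,  227,   85,    0,    0,    0,    0,    0,    0,    3,
         27,    7,    0,    0]), array([-0.03 , -0.025, -0.02 , -0.015, -0.01 , -0.005,  0.   ,  0.005,
        0.01 ,  0.015,  0.02 ,  0.025,  0.03 ,  0.035,  0.04 ,  0.045,
        0.05 ,  0.055,  0.06 ,  0.065,  0.07 ,  0.075,  0.08 ,  0.085,
        0.09 ,  0.095,  0.1  ]))
axis xy, slopes (array([-0.00018766,  0.0002108 ,  0.0060529 ,  0.00057303]), 2865, np.float64(0.0028321291619033085))
axis xy, slopes (array([-6.38374833e-04,  5.93385169e-05, -2.11501526e-03, -4.49513805e-03]), 225, np.float64(0.000187277890837331))
goal TCP [0.4388 0.0187 0.2694] n [-0.419  0.052  0.906]
t 15.45 pos [0.5752 0.2878 0.2345] ft [ 0.4 -0.3 -0.5] w 0.0289
shift tool [-0.1021  0.2838 -0.0354] n 0.304
rotvec deg [ 0.04 24.57 -0.04]
tip [0.5748 0.2875 0.1449] dist along 0.0536 lateral 0.2866 angle 24.57
```

View pics/w7.png

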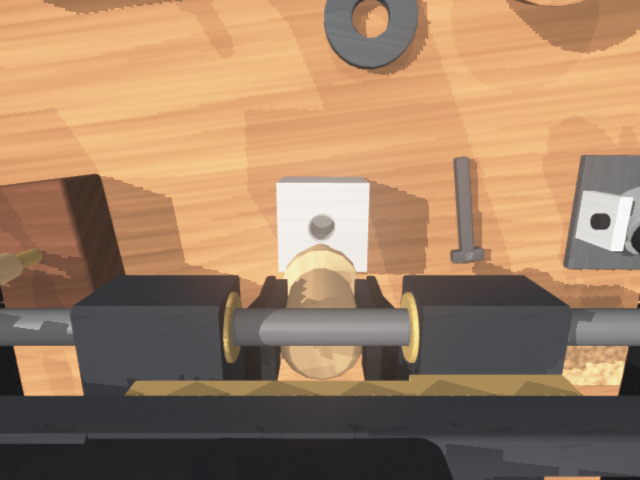

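The peg is out and the bore is empty at (321,227). I'll move towards the camera and stop short for a clear look at the lens.

Call:
{"api": "send_rows", "payload": {"steps": [[0, -0.4, 0, -0.003, 0.008, -0.004, 1], [0, 0, 0, -0.008, 0.02, -0.006, 1], [0, 0, 0, -0.012, 0.03, -0.008, 1], [0, 0, 0, -0.012, 0.035, -0.008, 1], [0, 0, 0, -0.012, 0.03, -0.006, 1], [0, 0, 0, -0.01, 0.02, -0.004, 1], [0, 0, 0, -0.004, 0.01, 0, 1], [0, 0, 0, 0, 0.002, 0, 1], [0, 0, 0, 0, 0, 0, 1], [0, 0, 0, 0, 0, 0, 1]]}}

```text
time: 16.45
ee_pos: [0.4881, 0.1322, 0.2617]
eef_rot: [0.998, -0.062, -0.009, 0.003]
ft_force: [-0.2, 0.9, -0.8]
width: 0.0291
```

```bash
python3 w.py w8; python3 held.py w8.npz; python3 lens.py w8.npz; python3 goal.py
```

```text
396.33697715244176 [[-0.125, -0.956, -0.267, 0.56], [-0.992, 0.122, 0.028, 0.124], [0.006, 0.268, -0.963, 0.406], [0.0, 0.0, 0.0, 1.0]]
[0.48807408 0.13235767 0.26173839]
7074 (array([ 125, 2072,  414,  377,  476,  439,  429,  401,  377,  274,   16,
        173, 1015,  328,  120,    0,    0,    0,    0,    0,    0,    1,
         24,   13,    0,    0]), array([-0.03 , -0.025, -0.02 , -0.015, -0.01 , -0.005,  0.   ,  0.005,
        0.01 ,  0.015,  0.02 ,  0.025,  0.03 ,  0.035,  0.04 ,  0.045,
        0.05 ,  0.055,  0.06 ,  0.065,  0.07 ,  0.075,  0.08 ,  0.085,
        0.09 ,  0.095,  0.1  ]))
axis xy, slopes (array([-0.00031211,  0.00045241,  0.00727507,  0.00302966]), 2865, np.float64(0.0028510178608039663))
axis xy, slopes (array([-0.00081831,  0.00037734,  0.0301158 , -0.00452789]), 269, np.float64(0.00024274143271174113))
w8.npz hist [  46  134 2554 1965   32   13   17   13   23   16   20   20   22   21
   32   40   53   78   94  101  109  127  193  280  219  171  828  739
  134  182  246  141   83  169  241  283  317  343  325  314  239   70
    0    0    0    0    0    0]
2654
peak 422 -0.14877954635453702
plane n [-0.4177  0.0588  0.9067] tilt 24.947403659143735 heading -8.008788753695963 c [0.5265 0.0091 0.0791] 1515
circle centre [0.5256 0.0094 0.0786] r 21.11357307434082
goal TCP [0.4388 0.0187 0.2694] n [-0.419  0.052  0.906]
t 16.5 pos [0.4881 0.1324 0.2617] ft [-0.4  0.2 -0.8] w 0.029
shift tool [-0.0349  0.119  -0.0063] n 0.124
rotvec deg [ 0.38 26.02 -0.05]
tip [0.4854 0.1319 0.1722] dist along 0.1078 lateral 0.1188 angle 26.02
```

View pics/w8.png

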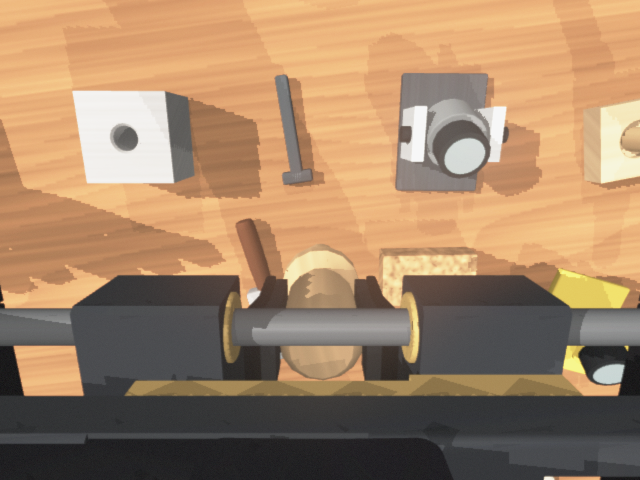

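The lens is unobstructed at (465,155), with the whole foot at (397-487,73-191). I'll check its heading from the foot too.

Run:
```python
from h import *
for f in ("w8.npz","w3.npz","w7.npz","w4.npz"):
    p,W,K,T=cloud(f); z=W[...,2]
    m=(np.abs(W[...,0]-.541)<.08)&(np.abs(W[...,1]-.005)<.065)&(z>.0065)&(z<.0145)
    n,l,s,c=cv2.connectedComponentsWithStats(m.astype(np.uint8)); 
    m=np.isin(l,[i for i in range(1,n) if s[i,4]>60])
    print(f,m.sum(),np.median(z[m]),cv2.minAreaRect((W[m][:,:2]*1000).astype(np.float32)))
p,W,K,T=cloud("w8.npz"); g=cv2.cvtColor(p,cv2.COLOR_BGR2GRAY).astype(float)
hsv=cv2.cvtColor(p,cv2.COLOR_BGR2HSV)
m=((hsv[...,1]<60)&(hsv[...,2]>140)).astype(np.uint8); m[:,:440]=0;m[:,491:]=0;m[:130]=0;m[180:]=0
n,l,s,c=cv2.connectedComponentsWithStats(m); k=1+s[1:,4].argmax(); 
ct=max(cv2.findContours((l==k).astype(np.uint8),cv2.RETR_EXTERNAL,cv2.CHAIN_APPROX_NONE)[0],key=len); e=cv2.fitEllipse(ct); print(e,s[k]); 
(u,v)=e[0]
r=T[:3,:3]@np.array([(u-K[0,2])/K[0,0],(v-K[1,2])/K[1,1],1]);print('glass centre',T[:3,3]+r*(.0785-T[2,3])/r[2], W[int(round(v)),int(round(u))])
```

```text
w8.npz 4674 0.009836139019718165 ((542.4323120117188, 6.992637634277344), (80.22743225097656, 109.86537170410156), 82.4267578125)
w3.npz 3590 0.009843865440542887 ((542.8321533203125, 6.584327697753906), (80.07217407226562, 108.99642944335938), 82.43912506103516)
w7.npz 4095 0.009761123847969955 ((542.666748046875, 11.802989959716797), (72.72582244873047, 110.25406646728516), 82.86353302001953)
w4.npz 4420 0.009761975517832394 ((542.4796752929688, 7.383518218994141), (81.27497100830078, 110.23262023925781), 81.73389434814453)
((464.2576599121094, 155.57826232910156), (32.81525421142578, 42.433292388916016), 60.556129455566406) [ 444  138   41   36 1147]
glass centre [0.52581459 0.00859448 0.0785    ] [0.52549323 0.0087718  0.0783867 ]
```

```bash
sed -i 's/^lens=.*/lens=np.array([.5257,.0090,.0784]); yaw=-7.6; off=np.array([-.0009,.0003,.0896]); dist=float(sys.argv[1]) if len(sys.argv)>1 else .12/' goal.py; python3 goal.py .16; python3 goal.py
```

```text
goal TCP [0.422  0.0231 0.305 ] n [-0.419  0.056  0.906]
t 16.5 pos [0.4881 0.1324 0.2617] ft [-0.4  0.2 -0.8] w 0.029
shift tool [-0.0528  0.1168 -0.0416] n 0.135
rotvec deg [ 0.25 26.02  0.54]
tip [0.4855 0.1318 0.1722] dist along 0.1087 lateral 0.117 angle 26.02
goal TCP [0.4387 0.0209 0.2687] n [-0.419  0.056  0.906]
t 16.5 pos [0.4881 0.1324 0.2617] ft [-0.4  0.2 -0.8] w 0.029
shift tool [-0.0352  0.1168 -0.0056] n 0.122
rotvec deg [ 0.25 26.02  0.54]
tip [0.4855 0.1318 0.1722] dist along 0.1087 lateral 0.117 angle 26.02
```

Call:
{"api": "send_rows", "payload": {"steps": [[0, 0, 0, -0.003, 0.008, -0.004, 1], [0, 0, 0, -0.008, 0.018, -0.006, 1], [0, 0, 0, -0.01, 0.024, -0.008, 1], [0, 0, 0, -0.01, 0.024, -0.008, 1], [0, 0, 0, -0.01, 0.02, -0.007, 1], [0, 0, 0, -0.006, 0.012, -0.005, 1], [0, 0, 0, -0.002, 0.004, 0, 1], [0, 0, 0, 0, 0, 0, 1], [0, 0, 0, 0, 0, 0, 1], [0, 0, 0, 0, 0, 0, 1]]}}

```text
time: 17.5
ee_pos: [0.4247, 0.0299, 0.3022]
eef_rot: [0.998, -0.057, -0.011, 0.0]
ft_force: [0.2, -0.1, -0.1]
width: 0.0291
```

Call:
{"api": "send_rows", "payload": {"steps": [[0, 2, 0, 0, 0, 0, 1], [0, 4, 0.2, 0, 0, 0, 1], [0, 5, 0.3, 0, 0, 0, 1], [0, 5, 0, 0, 0, 0, 1], [0, 4, 0, 0, 0, 0, 1], [0, 3, 0, 0, 0, 0, 1], [0, 1, 0, 0, 0, 0, 1], [0, 0, 0, 0, 0, 0, 1], [0, 0, 0, 0, 0, 0, 1], [0, 0, 0, 0, 0, 0, 1]]}}

```text
time: 18.5
ee_pos: [0.4263, 0.0358, 0.2993]
eef_rot: [0.978, -0.055, 0.201, 0.011]
ft_force: [0.7, -0.3, -0.6]
width: 0.0288
```

```bash
python3 goal.py .14; python3 -c "from bench import *;print(read_state()['joint_positions'].round(2))"
```

```text
goal TCP [0.4304 0.022  0.2869] n [-0.419  0.056  0.906]
t 18.5 pos [0.4263 0.0358 0.2993] ft [ 0.7 -0.3 -0.6] w 0.0288
shift tool [0.0002 0.0132 0.0136] n 0.019
rotvec deg [-0.54  1.82  1.08]
tip [0.4605 0.0317 0.2166] dist along 0.1538 lateral 0.0142 angle 1.9
[ 0.35 -0.45 -0.47  2.1  -0.13  1.05 -1.76]
```

Call:
{"api": "send_rows", "payload": {"steps": [[-0.2, 0.5, 0.4, 0, 0.003, 0.003, 1], [-0.3, 0.8, 0.5, 0, 0.005, 0.004, 1], [0, 0.4, 0.1, 0, 0.003, 0.004, 1], [0, 0, 0, 0, 0.001, 0.001, 1], [0, 0, 0, 0, 0, 0, 1], [0, 0, 0, 0, 0, 0, 1], [0, 0, 0, 0, 0, 0, 1], [0, 0, 0, 0, 0, 0, 1], [0, 0, 0, 0, 0, 0, 1], [0, 0, 0, 0, 0, 0, 1]]}}

```text
time: 19.5
ee_pos: [0.4306, 0.022, 0.287]
eef_rot: [0.974, -0.065, 0.215, 0.014]
ft_force: [0.2, 0.9, 0.3]
width: 0.0289
```

```bash
python3 goal.py ; python3 -c "from bench import *;print(read_state()['joint_positions'].round(3))"
```

```text
goal TCP [0.4387 0.0209 0.2687] n [-0.419  0.056  0.906]
t 19.5 pos [0.4306 0.022  0.287 ] ft [0.2 0.9 0.3] w 0.0289
shift tool [-0.0002  0.      0.0201] n 0.02
rotvec deg [-0.03  0.13 -0.05]
tip [0.4671 0.0169 0.2054] dist along 0.1401 lateral 0.0001 angle 0.13
[ 0.359 -0.461 -0.461  2.144 -0.121  0.992 -1.763]
```

Call:
{"api": "send_rows", "payload": {"steps": [[0, 0.1, 0, 0, 0, 0.002, 1], [0, 0, 0, 0, 0, 0.003, 1], [0, 0, 0, 0, 0, 0.004, 1], [0, 0, 0, 0, 0, 0.004, 1], [0, 0, 0, 0, 0, 0.003, 1], [0, 0, 0, 0, 0, 0.0015, 1], [0, 0, 0, 0, 0, 0, 1], [0, 0, 0, 0, 0, 0, 1], [0, 0, 0, 0, 0, 0, 1], [0, 0, 0, 0, 0, 0, 1]]}}

```text
time: 20.5
ee_pos: [0.4385, 0.021, 0.2695]
eef_rot: [0.974, -0.065, 0.216, 0.014]
ft_force: [-0.2, 0.2, -1.2]
width: 0.0292
```

```bash
python3 goal.py ; python3 w.py w9; python3 held.py w9.npz
python3 - <<'E'
from bench import *; import cv2,numpy as np
print(read_state()['joint_positions'].round(3))
for n in ("scene","top"):
    p,d=camera(n); np.savez(n+"9.npz",p=p,d=d,**camera_params(n)); cv2.imwrite(f"pics/{n}9.png",p)
p=cv2.imread("pics/scene9.png"); cv2.imwrite("pics/c9.png",cv2.resize(p[170:320,240:440],None,fx=4,fy=4,interpolation=cv2.INTER_CUBIC))
E
```

```text
goal TCP [0.4387 0.0209 0.2687] n [-0.419  0.056  0.906]
t 20.5 pos [0.4385 0.021  0.2695] ft [-0.2  0.2 -1.2] w 0.0292
shift tool [-0.0001  0.0001  0.0008] n 0.001
rotvec deg [-0.03  0.05 -0.05]
tip [0.4752 0.0159 0.1879] dist along 0.1208 lateral 0.0001 angle 0.06
396.33697715244176 [[-0.134, -0.975, 0.179, 0.44], [-0.991, 0.132, -0.023, 0.02], [-0.001, -0.181, -0.984, 0.43], [0.0, 0.0, 0.0, 1.0]]
[0.43853441 0.02100367 0.2695049 ]
7102 (array([ 121, 2063,  420,  360,  472,  458,  424,  405,  372,  307,   26,
        128, 1000,  369,  138,    1,    0,    0,    0,    0,    0,    0,
         23,   15,    0,    0]), array([-0.03 , -0.025, -0.02 , -0.015, -0.01 , -0.005,  0.   ,  0.005,
        0.01 ,  0.015,  0.02 ,  0.025,  0.03 ,  0.035,  0.04 ,  0.045,
        0.05 ,  0.055,  0.06 ,  0.065,  0.07 ,  0.075,  0.08 ,  0.085,
        0.09 ,  0.095,  0.1  ]))
axis xy, slopes (array([-0.00056852,  0.00029674,  0.00782147,  0.00218506]), 2877, np.float64(0.0028928976169145235))
axis xy, slopes (array([-0.0011315 ,  0.00019959,  0.04678956,  0.00331145]), 302, np.float64(0.0002774769351653944))
[ 0.364 -0.432 -0.476  2.163 -0.111  0.943 -1.773]
```

View pics/c9.png

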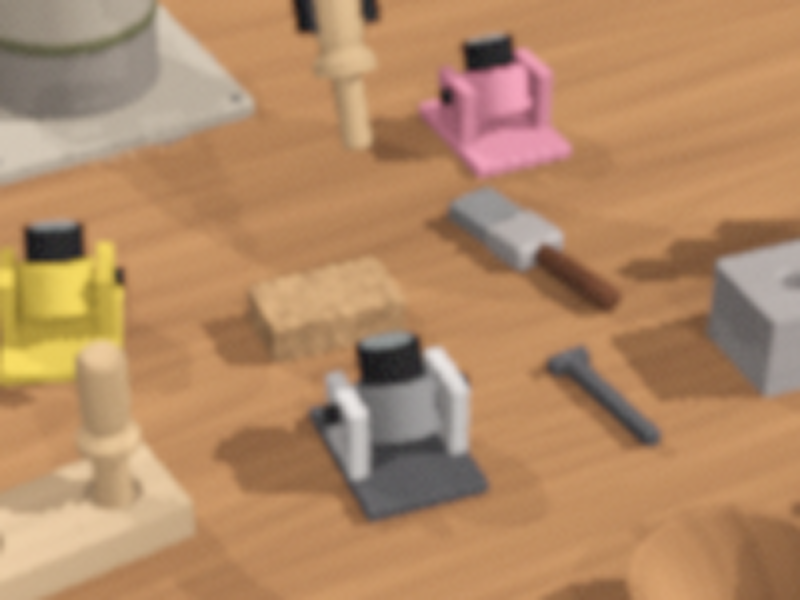

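View pics/w9.png

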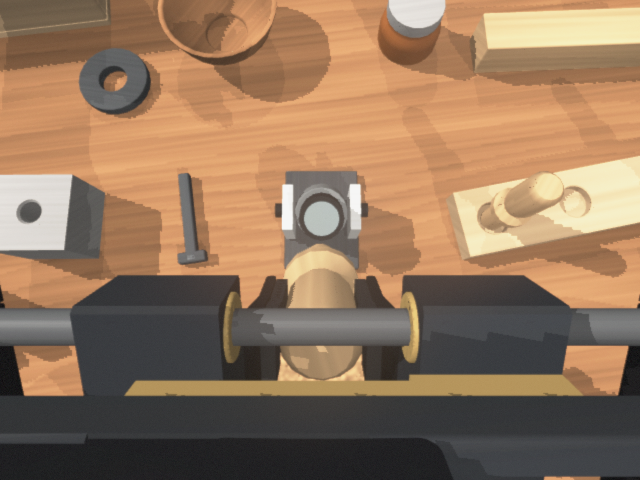

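View pics/scene9.png

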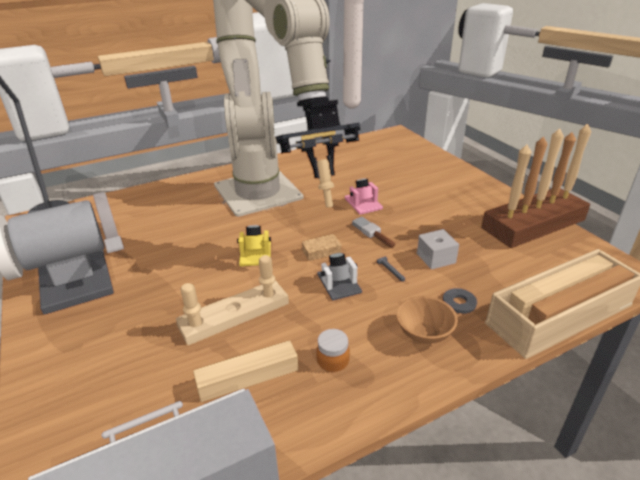

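The crop shows the peg held tenon-down with its tip at (357,147), in line with the lens at (388,345). The other two pegs are standing. I'll cross-check the tip and lens in the scene view.

```bash
python3 lens.py w9.npz scene9.npz | grep -v hist
python3 - <<'E'
from h import *; from bench import read_state
from scipy.optimize import least_squares
s=read_state(); R=Rn.from_quat(s['eef_rot'])
p,W,K,T=cloud("scene9.npz")
Q=R.inv().apply((W.reshape(-1,3)-s['ee_pos'])).reshape(480,640,3)
ok=np.hypot(Q[...,0],Q[...,1])<.03
q=Q[ok]; print(np.histogram(q[:,2],bins=24,range=(-.02,.1)))
for zr,rad in (((.018,.021),.015),((.0375,.0425),.019),((.048,.086),.009)):
    m=ok&(Q[...,2]>zr[0])&(Q[...,2]<zr[1]); g=Q[m]
    f=lambda x:np.hypot(g[:,0]-x[0],g[:,1]-x[1])-rad
    x=least_squares(f,[0,0],loss='soft_l1',f_scale=.001); print(zr,len(g),x.x.round(4),np.abs(x.fun).mean().round(4))
x=fitaxis(Q,(0,0),.014,(.048,.086),.009); print('tenon fit',x)
def proj(P): c=T[:3,:3].T@(P-T[:3,3]); return (K@c/c[2])[:2]
p9=cv2.resize(p[170:320,240:440],None,fx=4,fy=4,interpolation=cv2.INTER_CUBIC)
off=np.array([-.0009,.0003,0])
for k in(.0896,.0436,.0356):
  for r in ([0.009] if k>.05 else [.019]):
    pts=np.array([proj(s['ee_pos']+R.apply(off+[r*np.cos(a),r*np.sin(a),k])) for a in np.linspace(0,6.28,40)])
    cv2.polylines(p9,[((pts-[240,170]+.5)*4).astype(int).reshape(-1,1,2)],True,(0,0,255),1)
lens=np.array([.5257,.0090,.0784]); n=-R.apply([0,0,1]); e1=R.apply([1,0,0]);e2=R.apply([0,1,0])
pts=np.array([proj(lens+.021*(e1*np.cos(a)+e2*np.sin(a))) for a in np.linspace(0,6.28,40)]);cv2.polylines(p9,[((pts-[240,170]+.5)*4).astype(int).reshape(-1,1,2)],True,(0,0,255),1)
cv2.imwrite("pics/c10.png",p9[:450])
E
```

```text
30   16   10   24   18   40   46   58   88  133   76   63  586  482
   76   83  129   64   34   94  169  211  232  264  213  232  184   42
    0    0    0    0    0    0]
1805
peak 376 -0.14903519319150607
plane n [-0.418   0.0548  0.9068] tilt 24.931227067599195 heading -7.472695617303328 c [0.5256 0.0085 0.0787] 1223
circle centre [0.5256 0.0087 0.0786] r 20.63543128967285
  29  34  25  29  43  36  40  66  67  35  25  18  22  16  11  27  15  23
  18  25  17  17   6   2   0   0   0   0   0   0]
190
peak 17 -0.14967132897050672
plane n [-0.4042  0.0447  0.9136] tilt 23.994618003842884 heading -6.309869020789226 c [0.5288 0.0085 0.0792] 51
circle centre [0.5276 0.009  0.0786] r 20.395809173583984
(array([52, 50, 50, 49, 48, 46, 46, 38, 25, 22, 31, 35, 31, 12, 16, 15, 17,
       16, 15, 15, 17, 13,  2,  0]), array([-0.02 , -0.015, -0.01 , -0.005,  0.   ,  0.005,  0.01 ,  0.015,
        0.02 ,  0.025,  0.03 ,  0.035,  0.04 ,  0.045,  0.05 ,  0.055,
        0.06 ,  0.065,  0.07 ,  0.075,  0.08 ,  0.085,  0.09 ,  0.095,
        0.1  ]))
(0.018, 0.021) 18 [-0.0023 -0.0012] 0.0013
(0.0375, 0.0425) 32 [-0.0023 -0.0007] 0.0013
(0.048, 0.086) 121 [-0.0025 -0.0006] 0.0014
tenon fit (array([-0.00247119, -0.00059618, -0.01421942,  0.0034547 ]), 121, np.float64(0.0018175289461905355))
```

View pics/c10.png

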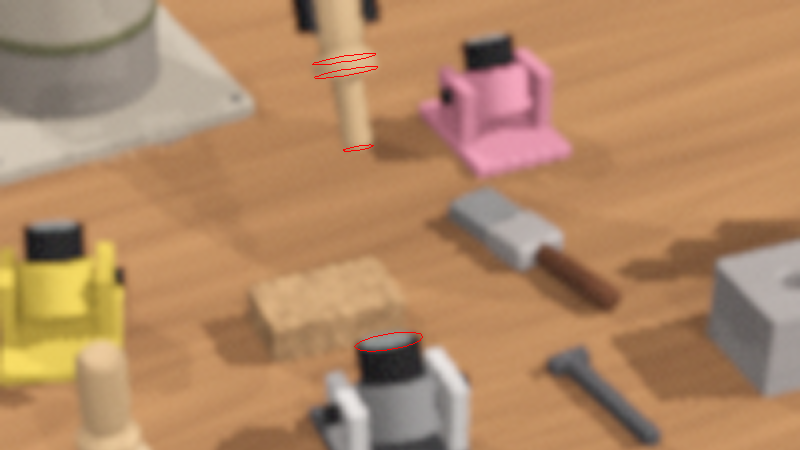

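The projected peg and lens outlines (red) match the image at (357,148) and (388,342). One last 0.8 mm nudge forward, then settle.

Call:
{"api": "send_rows", "payload": {"steps": [[0, 0, 0, 0, 0, 0.0007, 1], [0, 0, 0, 0, 0, 0, 1], [0, 0, 0, 0, 0, 0, 1], [0, 0, 0, 0, 0, 0, 1], [0, 0, 0, 0, 0, 0, 1], [0, 0, 0, 0, 0, 0, 1], [0, 0, 0, 0, 0, 0, 1], [0, 0, 0, 0, 0, 0, 1], [0, 0, 0, 0, 0, 0, 1], [0, 0, 0, 0, 0, 0, 1]]}}

```text
time: 21.65
ee_pos: [0.4388, 0.021, 0.2689]
eef_rot: [0.974, -0.065, 0.216, 0.014]
ft_force: [-0.2, 0.7, 0.0]
width: 0.0288
```

```bash
python3 goal.py; python3 -c "
from bench import *;print(read_state()['joint_vel'].round(3))"
python3 - <<'E'
from h import *
for f in("scene0.npz","scene9.npz","top0.npz","top9.npz"):
    p,W,K,T=cloud(f)
    for c in ((.515,-.172),(.5275,-.353)):
        x,n,e=fitaxis(W,c); print(f,n,x.round(3))
    
a,b=[cv2.imread(f"pics/scene{i}.png") for i in(0,9)]
d=cv2.absdiff(a,b).max(2); d[:215]=0; m=(d>40).astype(np.uint8); n,l,s,c=cv2.connectedComponentsWithStats(m); print([tuple(x) for x in s[1:] if x[4]>15])
E
```

```text
goal TCP [0.4387 0.0209 0.2687] n [-0.419  0.056  0.906]
t 21.65 pos [0.4388 0.021  0.2689] ft [-0.2  0.7  0. ] w 0.0288
shift tool [-0.0001  0.0001  0.0001] n 0.0
rotvec deg [-0.03  0.04 -0.04]
tip [0.4755 0.0159 0.1873] dist along 0.1201 lateral 0.0002 angle 0.05
[ 0.    -0.002 -0.    -0.001  0.001  0.001  0.001]
scene0.npz 143 [ 0.514 -0.171 -0.046  0.028]
scene0.npz 167 [ 0.528 -0.353 -0.003 -0.015]
scene9.npz 150 [ 0.514 -0.171 -0.015 -0.013]
scene9.npz 168 [ 0.528 -0.353 -0.001 -0.004]
top0.npz 58 [ 0.515 -0.173 -0.001 -0.003]
top0.npz 90 [ 0.528 -0.355 -0.014  0.01 ]
top9.npz 56 [ 0.515 -0.173 -0.004 -0.001]
top9.npz 97 [ 0.528 -0.355  0.009  0.002]
[(np.int32(99), np.int32(224), np.int32(6), np.int32(15), np.int32(32)), (np.int32(104), np.int32(239), np.int32(143), np.int32(36), np.int32(2318)), (np.int32(229), np.int32(290), np.int32(9), np.int32(6), np.int32(23)), (np.int32(202), np.int32(298), np.int32(33), np.int32(14), np.int32(238)), (np.int32(167), np.int32(312), np.int32(16), np.int32(8), np.int32(81))]
```

```bash
python3 -c "
from bench import *;print(close_job())"
```

```text
the job is handed in; nothing more can be done
None
```

The job is handed in at about 21.7 s. The arm is holding the thin peg, which was in the rack's middle hole, in front of the real inspection camera.

**Gauge:** The tenon slid in without force. The shoulder came home at the expected height with about 11 N of upward force, and I then drew the peg out.

**Presentation:** By the arm's readings and the wrist camera's lens fit, the tenon's end is 120.1 mm from the lens. It is about 0.2 mm off centre and 0.05° off the line of sight, with the joints at rest.

**Rest of the bench:** The other two pegs measured in the same places, standing, before and after. The only large before/after differences in the lower part of the scene picture, which covers most of the bench, were near the rack and to its left. I took them as the removed peg and the arm's shadow. Nothing pressed on the gripper at the end.

**Checks that disagreed:**
- **Peg position:** The scene camera placed the held peg about 1.5–2 mm from where the wrist camera did, and showed it up to about 0.8° tilted in the grip.
- **Lens position:** The scene camera put the lens about 2 mm further ahead (x) and its tilt about 1° less than the wrist camera did.

The position differences are about the stated 2 mm calibration error. I relied on the wrist camera because its points fit more closely.

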